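# Set the code switches of the kitchen light control box

### The arm

A 7-joint arm with a two-finger parallel gripper is mounted at the origin on a cart in front of the work surface, level with it; the furniture and walls round the work are solid. World frame = base frame: x ahead of the robot, y to its left, z up, the work surface at z = 0. Lengths are in m, angles in rad, forces in N, time in s.
With the tool pointing down it reaches from about 0.425 to 0.925 m from the base axis. Payload 6.8 kg.
Tool frame: the origin (TCP) lies on the centre line of the jaws, within the pads' length; the fingertips stand 25 mm ahead of it and the grasp point (between the pads) lies 6 mm ahead of it; z points along the fingers, y is the line along which they close (so a half turn about z gives the same grasp; the last joint's range is limited). The gripper opens to 85 mm and grips with 20 to 120 N. Pads are 22 mm wide; open, the fingers measure 114 mm over their backs; the gripper's body (76 mm by 85 mm) begins 54 mm behind the grasp point. The pads swing forward as they close: fully open they stand 13 mm farther back than shut.
Start: joints at [-1.245, 0.477, 0.022, 1.555, -0.011, 1.109, -0.083], TCP at [0.284, 0.612, 0.23] pointing down, gripper open.
Joint ranges: [-2.96, 2.96], [-0.34, 2.1], [-1.41, 1.46], [0.24, 2.44], [-1.37, 4.51], [0.17, 1.92], [-2.96, 2.96]. Speed limits (rad/s): [2.39, 2.39, 3.14, 3.14, 3.14, 3.14, 3.14].

### API

Orientations are given as a rotation vector (axis times angle).
In Python, from bench import telemetry, grab_frame, job gives the robot as it stands.
- The arm moves only by the tool apply_moves, never from a script. Its argument "rows" is a list of rows, each a list of 2 entries, a list of its own where there are three numbers: the shift along the tool's x, y, z each as a share of 250 mm, from -1 to 1, then the turn, a rotation vector about the tool's x, y, z each as a share of pi rad, from -1 to 1. A call has 1 to 10 rows; each row is the pose to reach, as a shift and turn from the pose commanded when the call began, along the tool's axes at that moment, turning the shorter way round; what a row does not reach only later rows make up. A row lasts 1/8 s, in which the tool goes at most 62.5 mm and 10.7 degrees, less where a joint would pass 70% of its speed; a pose out of reach is approached as far as the arm can. A call with a number of a shift or a turn outside -1 to 1 is refused whole. A call with a gripper value outside its range is refused whole. "jaw" is the gripper's target within -1 to 1 (fully open at 1, half-way at 0, shut at -1), set as the call begins (left out, the last holds). The fingers move at their own pace and stop on an object; "newtons" is the grip in N (left out, the last holds). Time passes only in rows, so rows that repeat a pose let the fingers close. It gives the time, the measured TCP pose, the force, the opening and the grip force at its end, in the units of the state.
- telemetry.get_obs(): the state, without advancing time (a new reading comes with each control period).
- grab_frame(name): name is "scene" or "side" or "wrist"; returns a dict with "frame" (384x512x3 uint8, red, green, blue), "vertical_fov" (degrees; the focal length in pixels is half the picture's height over the tangent of half this angle, whatever the lens; pixels are square), "cx", "cy" (the principal point, pixels), "origin" and "attitude" of the camera in the world. Camera axes: x right, y up, looking along -z (the intrinsics and any distortion apply to the point x, -y, -z); pixel columns grow to the right and rows downward; lengths in m; the calibration is good to about 2 mm. The wrist camera is an equidistant fisheye: a pixel r from the principal point sees the ray r / f radians off the axis. A picture is of the moment at which its call begins. There is no depth.
- job.hand_in(): hands the job in; it is judged then, once.
The state is a dict: "clock": time; "joints": joint angles; "qvel": joint speeds; "tau": joint torques, N m; "tcp_pos": TCP position; "orientation": TCP orientation; "contact_force": force on the tool from outside, world axes, zero at the start; "moment": the same for the moment, N m; "grip_width": finger opening in m; "gripper_force": force on a finger pad.
Only numpy, scipy, OpenCV 4.12 (cv2) and the standard library are available. Lean on these libraries where they do the work, as an engineer would, in place of code of your own. Each camera call takes 0.05 s, during which the arm holds its last target. There are 200 camera calls.

### The job

Take the pen out of the memo block and use its tip to set the six little slide switches in the light control box to its code: counted from the left as you face the box (the end with the white dot), 1, 3 and 4 on (pushed fully towards the cover's hinge), 2, 5 and 6 off (pushed fully towards the front). Then fold the box's cover fully shut and stand the pen upright back in its socket, without shifting the pepper mill, salt shaker, mug or remote.

Things in the scene. Friction and masses are not known exactly. Their poses are not given: they have to be found in the camera images.
- control_box: White plastic light control box, 116 mm (x) by 150 mm (y), 190 over its screw ears; stuck down, does not move. Origin: centre of underside; x to its back, y to its left, z up. Deck 22 mm high; a collar on its front half (outside 48 x 88 mm, centred at x = -21 mm, walls 4, top z = 36 mm) rings the open compartment. Green terminal strip behind (top z = 34 mm, x = 36 to 50 mm).
- bank: Red block, 26 (x) x 60 (y) x 6 mm high, with six white slide switches, fixed in the compartment; axes as the box. Origin: centre of its underside, at (-21, 0, 23.5) mm of the box. Switch n slides along x at y = 22.5 - 9 (n - 1) mm: 1 at the box's left, by a white dot. Nubs: 5 mm (x) x 4.4 mm (y), standing 4.7 mm above the block's face; centre at x = -3.5 mm off, +3.5 mm on.
- cover (a joint): Hinge angle of the grey cover plate (50 x 90 x 2.5 mm, small lip at its free edge). 0: shut, flat on the collar, top at z = 38.5 mm of the box; starts open, leaning back, at 1.7 to 1.95 rad; stop at 2.0. It stays where it is left; about 0.5 N at its edge moves it; no latch.
- memo_block: Dark wood memo block, 104 mm (x) by 146 mm (y), carrying a stack of white note paper (up to 33 mm high) and, at its -y (right) end, a 36 mm square socket block whose top is 50 mm above the worktop. Heavy and fixed. Origin: centre of its underside.
- pen_socket (a point): Centre of the mouth of the pen socket in the memo block (at (0, -48, 50) mm of the block). The square hole is 12 mm wide for 24 mm, then narrows to 6.4 mm; it is 36 mm deep in all.
- pen: Blue ballpoint pen, round, 144 mm long, 20 g. Barrel 10 mm thick from 26 to 134 mm above the tip, below it tapering to a 2.8 mm steel tip (8 mm thick 20 mm up). It starts upright, tip down, in the socket, showing 108 mm. Origin: the end of the tip; z runs up along the pen.
- switch1 (a joint): Slide of switch 1 (number 1 from the box's left), in m: 0 is off (towards the box's front), 0.007 on (towards the cover's hinge, the side with a white line). It may start anywhere between and stays where it is left; pushing it takes about 1 N.
- switch2 (a joint): Slide of switch 2 (number 2 from the box's left), in m: 0 is off (towards the box's front), 0.007 on (towards the cover's hinge, the side with a white line). It may start anywhere between and stays where it is left; pushing it takes about 1 N.
- switch3 (a joint): Slide of switch 3 (number 3 from the box's left), in m: 0 is off (towards the box's front), 0.007 on (towards the cover's hinge, the side with a white line). It may start anywhere between and stays where it is left; pushing it takes about 1 N.
- switch4 (a joint): Slide of switch 4 (number 4 from the box's left), in m: 0 is off (towards the box's front), 0.007 on (towards the cover's hinge, the side with a white line). It may start anywhere between and stays where it is left; pushing it takes about 1 N.
- switch5 (a joint): Slide of switch 5 (number 5 from the box's left), in m: 0 is off (towards the box's front), 0.007 on (towards the cover's hinge, the side with a white line). It may start anywhere between and stays where it is left; pushing it takes about 1 N.
- switch6 (a joint): Slide of switch 6 (number 6 from the box's left), in m: 0 is off (towards the box's front), 0.007 on (towards the cover's hinge, the side with a white line). It may start anywhere between and stays where it is left; pushing it takes about 1 N.
- pepper_mill: Turned wooden pepper mill, 58 mm thick, 150 mm high; leave alone. Origin: centre of its underside.
- salt_shaker: Glass salt shaker, 44 mm thick, 90 mm high; leave alone. Origin: centre of its underside.
- pink_mug: Pink mug, 86 mm wide, 123 mm over its handle, 90 mm high; leave alone. Origin: centre of its underside.
- remote: Dark remote control lying flat, 192 x 48 x 19 mm; leave alone. Origin: centre of its underside.
- cover_hinge (a point): Middle of the cover's hinge line, at (4, 0, 36) mm of the box, along the box's y, at the back of the compartment. The shut cover reaches 51.5 mm forward (-x) of it, its lip 55 mm; open, it stands about 50 mm above it.
Not all that is in view belongs to the job. What is shaped like the memo_block but orange is not meant.

How it is judged:
On the way, in this order (a step that is already met when the one before it is completed fails the run):
1. the pen is lifted out of its socket (z of pen in the frame of pen_socket above 0.01 m), for 0.05 s.
2. the pen's tip is brought down to the switch bank (z of pen in the frame of bank below 0.0115 m and x of pen in the frame of bank between -0.02 and 0.02 m and y of pen in the frame of bank between -0.035 and 0.035 m), for 0.05 s.
3. switches 1, 3 and 4 are on, 2, 5 and 6 off (value of joint each of switch1, switch3, switch4 above 0.0055 m and value of joint each of switch2, switch5, switch6 below 0.0015 m), for 0.2 s.
4. the cover is shut (value of joint cover below 0.06 rad), for 0.2 s.
At the end, for the whole second after the job is handed in: Switches 1, 3 and 4 within 1.5 mm of their on end, 2, 5 and 6 within 1.5 mm of their off end; the cover within 0.06 rad of shut; the pen at rest, upright within 0.15 rad in the socket, its tip at least 30 mm below the socket's mouth and within 8 mm of its axis (all of step 3 and value of joint cover below 0.06 rad and horizontal distance between pen and pen_socket below 0.008 m and z of pen in the frame of pen_socket below -0.03 m and angle between pen's own z axis and vertical below 0.15 rad and linear speed of pen below 0.02 m/s); the robot touches nothing.
It fails at once if the fingers press on the switch bank themselves (contact force between the fingers and bank above 1 N).
It fails at once if the pepper mill is shifted by more than 30 mm (distance of pepper_mill from where it was at the start of the episode above 0.03 m).
It fails at once if the salt shaker is shifted by more than 30 mm (distance of salt_shaker from where it was at the start of the episode above 0.03 m).
It fails at once if the pink mug is shifted by more than 30 mm (distance of pink_mug from where it was at the start of the episode above 0.03 m).
It fails at once if the remote is shifted by more than 30 mm (distance of remote from where it was at the start of the episode above 0.03 m).
It also fails if it takes over 69 s, if anything falls off the work surface, if the arm or the gripper's body presses on something with over 40 N, if the wrist force passes 120 N, or if a joint passes its speed limit or range.

## Working session

There is one attempt and no reset: what is moved stays moved. The work goes in short steps, Python scripts to look and compute and a tool call to move; the robot and the scene stay as the last step left them, time stands still between calls to the robot, and variables do not carry over. Pictures are saved under pics/ and viewed, at most 10 in all, crops included, and the job is handed in when it is done.

Besides the shell and the picture viewer there is one more tool, called as name(argument=value, ...) on one line, values as JSON. apply_moves: Moves the arm, as the interface text tells. Its arguments: {"type":"object","properties":{"rows":{"type":"array"},"jaw":{"type":"number"},"newtons":{"type":"number"}},"required":["rows"]}

```bash
ls; mkdir -p pics; cat > h.py <<'E'
import numpy as np, cv2
from scipy.spatial.transform import Rotation as R
from bench import telemetry, grab_frame, job
def rot(a):
    a=np.array(a,float)
    if a.shape==(3,3): return a
    return R.from_rotvec(a).as_matrix() if a.size==3 else R.from_quat(a).as_matrix()
def shot(n,fn):
    g=grab_frame(n); cv2.imwrite('pics/'+fn,g['frame'][:,:,::-1]); return g
def ray(g,u,v,fish=False):
    f=192/np.tan(np.radians(g['vertical_fov'])/2); x=(u-g['cx'])/f; y=(v-g['cy'])/f
    if fish:
        r=np.hypot(x,y)+1e-12; d=np.array([x/r*np.sin(r),-y/r*np.sin(r),-np.cos(r)])
    else: d=np.array([x,-y,-1])
    return np.array(g['origin']),rot(g['attitude'])@d
def onz(g,u,v,z,fish=False):
    o,d=ray(g,u,v,fish); return o+d*(z-o[2])/d[2]
def proj(g,p,fish=False):
    f=192/np.tan(np.radians(g['vertical_fov'])/2); q=rot(g['attitude']).T@(np.array(p)-g['origin'])
    x,y,z=q[0],-q[1],-q[2]
    if fish:
        r=np.hypot(x,y); t=np.arctan2(r,z); return g['cx']+f*t*x/r, g['cy']+f*t*y/r
    return g['cx']+f*x/z, g['cy']+f*y/z
E
python3 - <<'E'
from h import *
a=shot('scene','a.png'); b=shot('side','b.png'); c=shot('wrist','c.png')
for g in(a,b,c): print({k:v for k,v in g.items() if k!='frame'})
i=np.hstack([a['frame'],b['frame']])[:,:,::-1]
cv2.imwrite('pics/ab.png',np.vstack([a['frame'],b['frame']])[:,:,::-1])
print(telemetry.get_obs())
E
```

```text
pics
{'vertical_fov': 50.67992091794474, 'cx': 261.39149383247104, 'cy': 188.88950639757041, 'origin': array([-0.39348183,  0.47056202,  0.66869717]), 'attitude': array([ 0.64192942, -1.03239638, -1.78994668])}
{'vertical_fov': 45.415553880215, 'cx': 262.0462731485496, 'cy': 193.8975559489679, 'origin': array([ 0.2084926 , -1.20779391,  0.53323132]), 'attitude': array([ 1.19289435, -0.1787121 , -0.21947834])}
{'vertical_fov': 65.70646984690485, 'cx': 251.70675244910362, 'cy': 190.58233543694467, 'origin': array([0.21574373, 0.6439798 , 0.37266033]), 'attitude': array([-0.26873474, -0.16864948,  1.1287863 ])}
{'clock': 0.15, 'joints': array([-1.24508022,  0.47762037,  0.02233738,  1.55618365, -0.01148332,
        1.10932633, -0.08307547]), 'qvel': array([-0.00126698, -0.00299165, -0.00065928, -0.00465959, -0.00038823,
       -0.00024003, -0.00127157]), 'tau': array([ 2.07285950e-03, -5.96918392e+01,  1.60974573e+00, -2.81491452e+01,
        1.26260894e-02,  6.52145507e-03, -3.22176120e-06]), 'tcp_pos': array([0.28354226, 0.61206437, 0.22955927]), 'orientation': array([-6.75973890e-01, -3.06780521e+00,  2.19256297e-03]), 'contact_force': array([-0.03831365, -0.69301953, -0.27283687]), 'moment': array([-0.03334621,  0.00966513,  0.03185994]), 'gripper_force': 0.0, 'grip_width': 0.08533875901443613}
```

View pics/a.png

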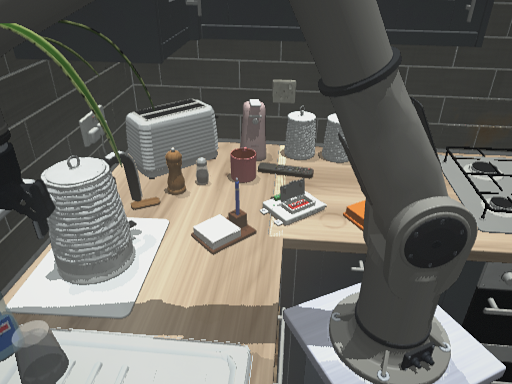

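View pics/b.png

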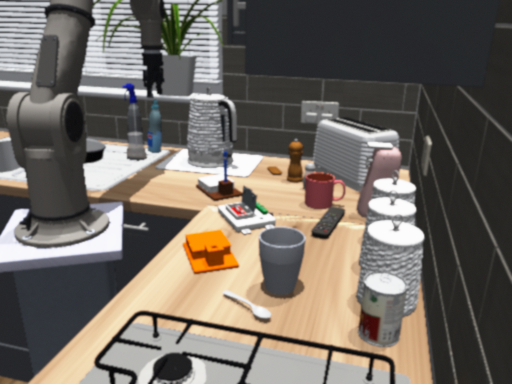

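Scene: the dark memo block is at (224,232) and its pen at (237,195). The control box is at (294,206) with its cover open. The look-alike is the orange block at (355,212), or (210,250) in the side view. By the description I choose the dark block, which in the side view is at (222,187) with its pen at (226,165). A close crop should confirm it.

```bash
python3 - <<'E'
import cv2,numpy as np
a=cv2.imread('pics/a.png')[165:265,185:335]; b=cv2.imread('pics/b.png')[140:240,185:335]
o=[cv2.resize(i,None,fx=5,fy=3*5/3,interpolation=cv2.INTER_CUBIC) for i in(a,b)]
o=[cv2.resize(i,(450,300)) for i in o]
cv2.imwrite('pics/crop1.png',np.vstack(o))
E
```

```text
(no output)
```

View pics/crop1.png

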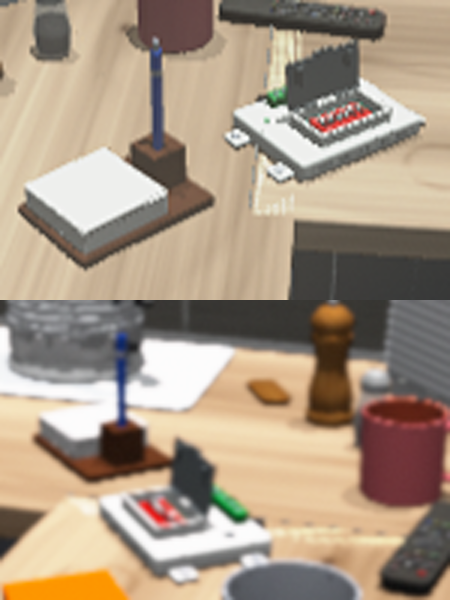

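The crop confirms it: the dark block carries the blue pen, and the red bank sits in the white box with the cover standing open behind it.

```bash
python3 - <<'E'
from h import *
import pickle
a=grab_frame('scene'); b=grab_frame('side')
def tri(ua,ub):
    A=[];B=[]
    for g,u in((a,ua),(b,ub)):
        o,d=ray(g,*u); d=d/np.linalg.norm(d); P=np.eye(3)-np.outer(d,d); A.append(P);B.append(P@o)
    return np.linalg.lstsq(np.vstack(A),np.hstack(B),rcond=None)[0]
print('pentop',tri((236.7,179),(225.3,151.7)),'mouth',tri((237.7,213.5),(225.7,182.3)))
print('pen mouth a',onz(a,237.7,213.5,.05),'b',onz(b,225.7,182.3,.05))
print('bank a',onz(a,298.3,204,.031),'b',onz(b,185+157/3,140+214/3,.031))
# cover top edge in a (z~.085) and box side
for u in((290,72),(355,42)): print('cov',onz(a,185+u[0]/3,165+u[1]/3,.085))
for u in((237,136),(282,172)): print('ear',onz(a,185+u[0]/3,165+u[1]/3,.004))
for u in((235,122),(280,165),(425,120)): print('deck',onz(a,185+u[0]/3,165+u[1]/3,.022))
for u in((20,207),(82,262),(213,198)): print('memo',onz(a,185+u[0]/3,165+u[1]/3,.01))
E
```

```text
pentop [0.46699746 0.1324715  0.14928518] mouth [0.4658283  0.13333636 0.04601854]
pen mouth a [0.46086305 0.13541208 0.05      ] b [0.46340321 0.1216617  0.05      ]
bank a [ 0.46161009 -0.05511127  0.031     ] b [ 0.45932904 -0.06691732  0.031     ]
cov [ 0.47720871 -0.00619523  0.085     ]
cov [ 0.50327149 -0.09203257  0.085     ]
ear [0.50846846 0.03300804 0.004     ]
ear [0.43571987 0.0203136  0.004     ]
deck [0.5072131 0.0360899 0.022    ]
deck [0.4240098  0.02909413 0.022     ]
deck [ 0.4350425  -0.13669997  0.022     ]
memo [0.47495495 0.26336155 0.01      ]
memo [0.37987612 0.2378501  0.01      ]
memo [0.41729358 0.10018189 0.01      ]
```

View pics/c.png

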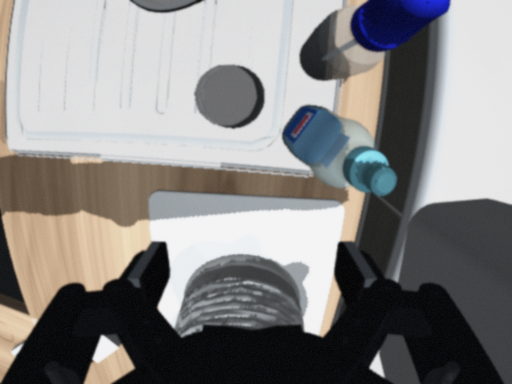

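The wrist view shows the sink, the bottles and the kettle (at about (240,290)). Next I'll check the kettle against the path and compute the first move.

```bash
cat >> h.py <<'E'
def down(yaw): # tool y axis at world angle yaw, z down
    y=np.array([np.cos(yaw),np.sin(yaw),0]); z=np.array([0,0,-1.]); return np.column_stack([np.cross(y,z),y,z])
def delta(p,Rt,cmd=None,Rc=None):
    s=telemetry.get_obs(); Rc=rot(s['orientation']) if Rc is None else Rc; cmd=s['tcp_pos'] if cmd is None else np.array(cmd)
    return np.round(Rc.T@(np.array(p)-cmd)/.25,4), np.round(R.from_matrix(Rc.T@Rt).as_rotvec()/np.pi,4)
E
python3 - <<'E'
from h import *
a=grab_frame('scene'); c=grab_frame('wrist')
for u in((93,282),(55,262),(133,262),(90,305)): print('kettle base',onz(a,*u,.0))
for u in((180,330),(305,330),(240,258)): print('kettle w',onz(c,*u,.2,True))
s=telemetry.get_obs(); M=rot(s['orientation']); print(M)
cam=rot(c['attitude']); print('cam in tool',M.T@(c['origin']-s['tcp_pos']), M.T@cam)
for p in((.3,.45,.25),(.44,.133,.24)): print(delta(p,down(np.radians(15))))
E
```

```text
kettle base [0.40244555 0.52148695 0.        ]
kettle base [0.51382108 0.59940438 0.        ]
kettle base [0.43598223 0.42512281 0.        ]
kettle base [0.33070389 0.53428647 0.        ]
kettle w [0.34659222 0.51995462 0.2       ]
kettle w [0.38713332 0.61115269 0.2       ]
kettle w [0.30398044 0.59446636 0.2       ]
[[-9.07382563e-01  4.20305687e-01 -1.18278974e-04]
 [ 4.20305701e-01  9.07382492e-01 -3.61710828e-04]
 [-4.47048481e-05 -3.77923425e-04 -9.99999928e-01]]
cam in tool [ 0.07490822  0.00027591 -0.14313798] [[ 3.30949948e-04  9.55218720e-01  2.95900469e-01]
 [ 9.99999370e-01 -6.33441623e-04  9.26411362e-04]
 [ 1.07236115e-03  2.95899976e-01 -9.55218328e-01]]
(array([-0.3323, -0.5619, -0.0794]), array([-1.000e-04,  1.000e-04,  2.786e-01]))
(array([-1.3734, -1.4771, -0.0391]), array([-1.000e-04,  1.000e-04,  2.786e-01]))
```

```bash
python3 - <<'E'
from h import *
for p in((.30,.43,.27),): print(delta(p,down(np.radians(15))))
print(delta((.435,.145,.24),down(np.radians(15)),(.30,.43,.27),down(np.radians(15))))
E
```

```text
(array([-0.3659, -0.6346, -0.1594]), array([-1.000e-04,  1.000e-04,  2.786e-01]))
(array([-1.2409,  0.2265,  0.12  ]), array([0., 0., 0.]))
```

apply_moves(rows=[[[-0.1,-0.2,-0.16],[0,0,0.06]],[[-0.23,-0.42,-0.16],[0,0,0.12]],[[-0.37,-0.63,-0.16],[0,0,0.18]],[[-0.37,-0.63,-0.16],[0,0,0.24]],[[-0.37,-0.63,-0.16],[0,0,0.28]],[[-0.37,-0.63,-0.16],[0,0,0.28]]], jaw=0.2)

```text
clock: 1.1
tcp_pos: [0.3014, 0.4306, 0.2706]
orientation: [-1.917, -2.489, -0.001]
contact_force: [0.4, 0.2, -0.4]
grip_width: 0.0513
gripper_force: 0.0
```

apply_moves(rows=[[[-0.2,0.03,0.0],[0,0,0]],[[-0.4,0.06,0.0],[0,0,0]],[[-0.6,0.1,0.0],[0,0,0]],[[-0.8,0.15,0.0],[0,0,0]],[[-1,0.2,0.02],[0,0,0]],[[-1,0.2,0.02],[0,0,0]]])

```text
clock: 1.85
tcp_pos: [0.415, 0.198, 0.2652]
orientation: [1.923, 2.484, -0.001]
contact_force: [0.1, -0.5, 0.1]
grip_width: 0.0509
gripper_force: 0.0
```

```bash
python3 - <<'E'
from h import *
s=telemetry.get_obs(); print(s['clock'],s['tcp_pos'],s['grip_width'],s['joints']); print(delta((.44,.145,.24),down(np.radians(15))))
w=shot('wrist','d.png'); print(proj(w,(.466,.133,.158),True))
E
```

```text
1.85 [0.41495531 0.19798796 0.26523571] 0.05088273626042904 [-0.94994602  0.07081505  0.39240337  2.02635343 -0.03018582  1.05023567
 -0.29017764]
(array([-0.2302,  0.0439,  0.1012]), array([ 0.    ,  0.0003, -0.0027]))
(np.float64(284.94027378193624), np.float64(262.04362183214397))
```

View pics/d.png

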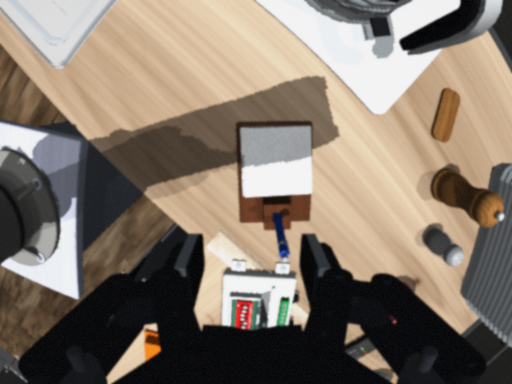

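Wrist view: the memo block runs from (238,122) to (312,222), and the pen from the socket at about (278,213) to its top at about (285,257). The box is below it, with the red bank at (243,315) and the green strip at (284,312).

```bash
python3 - <<'E'
from h import *
w=grab_frame('wrist'); f=w['frame'].astype(int)
m=(f[:,:,2]>f[:,:,0]+35)&(f[:,:,2]>f[:,:,1]+30); m[:190]=0;m[300:]=0;m[:,:240]=0;m[:,320:]=0
v,u=np.nonzero(m)
for r in sorted(set(v))[::4]: print(r,u[v==r].mean().round(1),(v==r).sum())
top=onz(w,u[v>=v.max()-1].mean(),v.max()-2,.158,True); print('top',v.max(),top)
r=v.min(); print('mouth',r,onz(w,u[v<=r+2].mean(),r+1,.05,True))
for q in((240,123),(311,122),(309,221),(241,221)): print('memo',onz(w,*q,.01,True))
for q in((224,271),(298,276)): print('box',onz(w,*q,.022,True))
# saturated red
red=(f[:,:,0]>150)&(f[:,:,1]<70)&(f[:,:,2]<70); red[:280]=0; vv,uu=np.nonzero(red); print('red',uu.min(),uu.max(),vv.min(),vv.max())
E
```

```text
216 276.5 6
220 277.5 6
224 277.5 6
228 278.5 6
232 279.0 5
236 279.5 6
240 280.5 6
247 282.0 7
251 283.0 7
255 283.5 10
259 283.5 4
top 259 [0.46225324 0.1408735  0.158     ]
mouth 216 [0.46435075 0.13913709 0.05      ]
memo [0.38774974 0.24106156 0.01      ]
memo [0.47956808 0.26777022 0.01      ]
memo [0.52036687 0.12980024 0.01      ]
memo [0.42347874 0.1049629  0.01      ]
box [0.41752752 0.02180065 0.022     ]
box [0.53082011 0.04106193 0.022     ]
red 156 251 303 334
```

```bash
python3 - <<'E'
from h import *
print(delta((.4645,.1395,.2),down(.17)), delta((.4645,.1395,.118),down(.17)))
E
```

```text
(array([-0.2937,  0.1336,  0.2612]), array([-0.    , -0.0001,  0.0282])) (array([-0.2938,  0.1336,  0.5892]), array([-0.    , -0.0001,  0.0282]))
```

apply_moves(rows=[[[-0.15,0.06,0.1],[0,0,0.028]],[[-0.294,0.134,0.22],[0,0,0.028]],[[-0.294,0.134,0.22],[0,0,0.028]],[[-0.294,0.134,0.22],[0,0,0.028]]])

```text
clock: 2.45
tcp_pos: [0.4642, 0.1409, 0.2104]
orientation: [-2.021, -2.404, -0.0]
contact_force: [-0.8, 0.7, -0.1]
grip_width: 0.0512
gripper_force: 0.0
```

```bash
python3 - <<'E'
from h import *
s=telemetry.get_obs(); print(s['tcp_pos']);w=grab_frame('wrist')
f=w['frame'].astype(int)
m=(f[:,:,2]>f[:,:,0]+35)&(f[:,:,2]>f[:,:,1]+30); m[:,:200]=0;m[:,320:]=0; m[:150]=0
v,u=np.nonzero(m); print(v.min(),v.max(),u.min(),u.max())
n,l,st,c=cv2.connectedComponentsWithStats(m.astype(np.uint8))
for k in range(1,n):
  if st[k][4]>15: print(st[k])
r=v.min(); print('mouth',onz(w,u[v<=r+2].mean(),r+1,.05,True))
im=w['frame'][150:384,150:400][:,:,::-1]; cv2.imwrite('pics/e.png',cv2.resize(im,(600,562)))
print(proj(w,(.4645,.1395,.158),True),proj(w,(.4645,.1395,.05),True))
E
```

```text
[0.46417502 0.14092571 0.21037479]
173 219 243 255
[246 173  10  27 205]
[243 203  11  17 127]
mouth [0.46424164 0.14041535 0.05      ]
(np.float64(250.95260451626638), np.float64(212.44629845182746)) (np.float64(251.28009584673958), np.float64(174.87133793640066))
```

View pics/e.png

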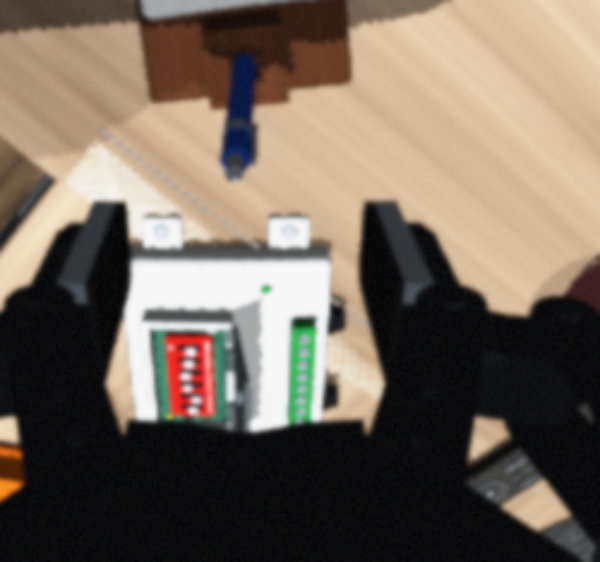

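Pen top is at about (247,220) and its mouth at (251,173). It leans about 5 mm towards -y. The box edges line up with the tool, so the box yaw is about 0.17. Going down to grasp.

```bash
python3 - <<'E'
from h import *
print(delta((.463,.137,.118),down(.17)))
E
```

```text
(array([-0.0159, -0.0079,  0.3708]), array([ 0.0001, -0.0003,  0.0009]))
```

apply_moves(rows=[[[-0.016,-0.008,0.12],[0,0,0]],[[-0.016,-0.008,0.24],[0,0,0]],[[-0.016,-0.008,0.36],[0,0,0]],[[-0.016,-0.008,0.37],[0,0,0]],[[-0.016,-0.008,0.37],[0,0,0]]])

```text
clock: 3.12
tcp_pos: [0.4637, 0.1359, 0.1188]
orientation: [2.024, 2.403, 0.002]
contact_force: [0.2, -0.0, 0.2]
grip_width: 0.0511
gripper_force: 0.0
```

apply_moves(rows=[[[0,0,0],[0,0,0]],[[0,0,0],[0,0,0]],[[0,0,0],[0,0,0]],[[0,0,0],[0,0,0]],[[0,0,0],[0,0,0]],[[0,0,0],[0,0,0]]], jaw=-1, newtons=70)

```text
clock: 3.88
tcp_pos: [0.464, 0.1351, 0.1183]
orientation: [2.025, 2.401, 0.002]
contact_force: [0.6, -0.3, 6.3]
grip_width: 0.0076
gripper_force: 68.5
```

apply_moves(rows=[[[0,0,-0.06],[0,0,0]],[[0,0,-0.16],[0,0,0]],[[0,0,-0.3],[0,0,0]],[[0,0,-0.3],[0,0,0]],[[0,0,-0.3],[0,0,0]]])

```text
clock: 4.5
tcp_pos: [0.4625, 0.1347, 0.1927]
orientation: [-2.025, -2.401, 0.001]
contact_force: [0.2, 0.3, -0.3]
grip_width: 0.0078
gripper_force: 68.6
```

```bash
python3 - <<'E'
from h import *
s=telemetry.get_obs(); p=s['tcp_pos'];print(s['clock'],p,s['grip_width']);w=grab_frame('wrist');b=grab_frame('side');a=grab_frame('scene')
for d in(.1,): 
  for g,k in((w,True),(b,False),(a,False)): print(proj(g,p-[0,0,d],k))
W=cv2.resize(w['frame'][120:320,170:340],(510,600)); B=cv2.resize(b['frame'][100:220,190:250],(290,580)); B=cv2.copyMakeBorder(B,0,20,0,0,cv2.BORDER_CONSTANT)
cv2.imwrite('pics/f.png',np.hstack([W,B])[:,:,::-1])
E
```

```text
4.5 [0.46254409 0.13468836 0.19267153] 0.007825076808301103
(np.float64(251.0947629646993), np.float64(190.47437083982982))
(np.float64(224.53819232265369), np.float64(168.02964293386844))
(np.float64(237.4501283287895), np.float64(199.84669335541588))
```

View pics/f.png

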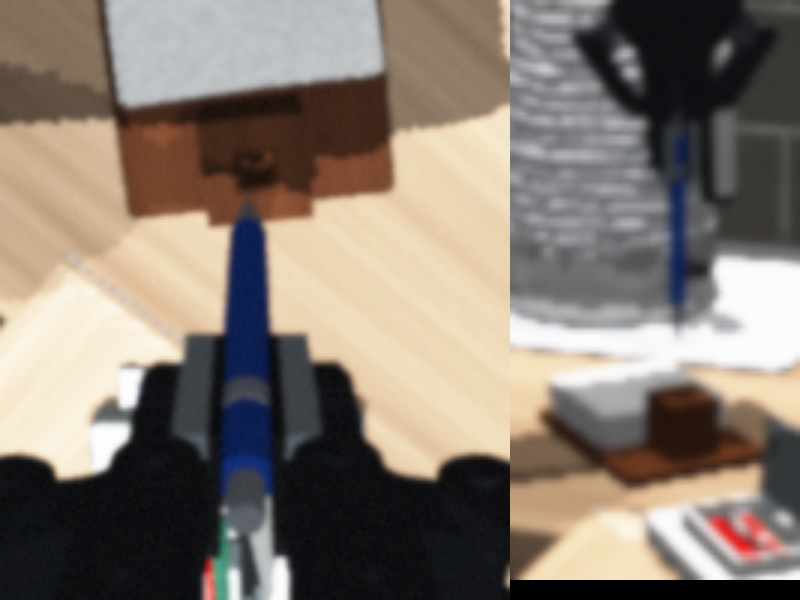

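The pen is held almost upright, with its tip at about (253,188). I'll move near the box for a clear view of the bank, with the box at image centre.

```bash
python3 - <<'E'
from h import *
s=telemetry.get_obs(); p=s['tcp_pos'];w=grab_frame('wrist');M=rot(s['orientation'])
u0=np.array(proj(w,p+M@[0,0,.104],True));print(u0)
J=np.array([np.array(proj(w,p+M@(np.array([0,0,.104])+e),True))-u0 for e in([.001,0,0],[0,.001,0])]).T
print('tip off mm tool xy',np.linalg.solve(J,np.array([253,187.7])-u0))
print('rows',delta((.47,.04,.2),down(.17)))
E
```

```text
[250.98626504 189.10637728]
tip off mm tool xy [1.27784421 1.7512865 ]
rows (array([-0.3779, -0.0345, -0.0316]), array([-0.0006,  0.0002, -0.0002]))
```

apply_moves(rows=[[[-0.19,-0.015,-0.03],[0,0,0]],[[-0.38,-0.03,-0.03],[0,0,0]],[[-0.38,-0.03,-0.03],[0,0,0]],[[-0.38,-0.03,-0.03],[0,0,0]]])

```text
clock: 5.2
tcp_pos: [0.4716, 0.0403, 0.1999]
orientation: [-2.025, -2.401, 0.001]
contact_force: [0.2, 1.1, -0.1]
grip_width: 0.0076
gripper_force: 68.6
```

```bash
python3 - <<'E'
from h import *
s=telemetry.get_obs(); print(s['clock'],s['tcp_pos']);w=grab_frame('wrist')
print(proj(w,(.4605,-.06,.0295),True))
import pickle; pickle.dump(w,open('w.pkl','wb'))
cv2.imwrite('pics/g.png',cv2.resize(w['frame'][140:290,170:330],(640,600),interpolation=cv2.INTER_CUBIC)[:,:,::-1])
E
```

```text
5.2 [0.47157244 0.04025352 0.19986669]
(np.float64(228.12894856845585), np.float64(250.38152095670512))
```

View pics/g.png

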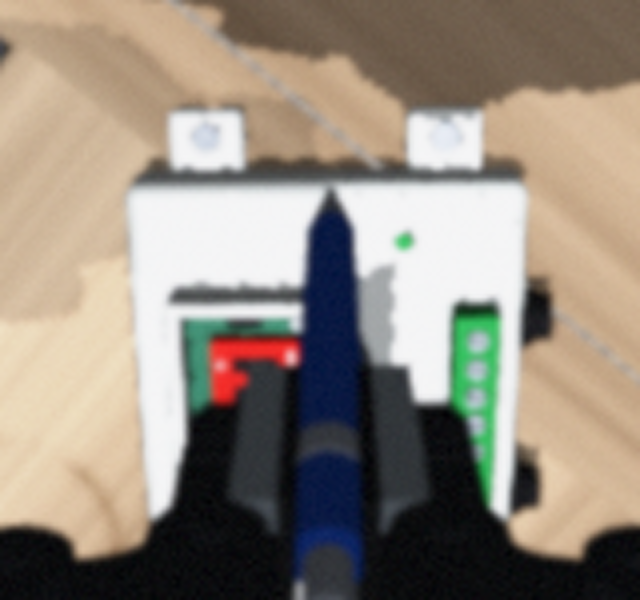

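The view shows the deck's left edge at row 186 (columns 202.5–301) and the red block's near edge at row 224.5 (columns 223–245.5). The pen tip is at (253,187.5). Now for the box pose.

```bash
python3 - <<'E'
from h import *
import pickle; w=pickle.load(open('w.pkl','rb'))
o=lambda c,z: onz(w,170+c[0]/4-.4,140+c[1]/4-.4,z,True)
A=o((130,185),.022);B=o((525,185),.022);d=B-A;print('deck',A,B,np.linalg.norm(d),np.arctan2(d[1],d[0]))
C=o((212,339),.0295);D=o((303,339),.0295);e=D-C;print('red',C,D,np.linalg.norm(e),np.arctan2(e[1],e[0]))
G=o((455,308),.034);H=o((500,308),.034);print('green',G,H)
yaw=.17
for yaw in(.15,.17,.19):
  Rb=np.array([[np.cos(yaw),-np.sin(yaw)],[np.sin(yaw),np.cos(yaw)]])
  c1=(A+B)[:2]/2-Rb@[0,.075]; bank=(C+D)[:2]/2-Rb@[0,.030]
  print(yaw,'box',c1,'bank via deck',c1+Rb@[-.021,0],'bank',bank, 'deckleft',A[:2]+Rb@[.058-.021,-.075])
E
```

```text
deck [0.41956691 0.01244539 0.022     ] [0.53011915 0.03141108 0.022     ] 0.11216726510008246 0.16990026286514617
red [ 0.44946482 -0.02717373  0.0295    ] [ 0.47534167 -0.02259737  0.0295    ] 0.02627840940348795 0.1750414779762472
green [ 0.51575741 -0.00411167  0.034     ] [ 0.52841566 -0.0020404   0.034     ]
0.15 box [ 0.48605089 -0.0522296 ] bank via deck [ 0.4652867 -0.0553678] bank [ 0.46688639 -0.05454868] deckleft [ 0.4673593  -0.05618323]
0.17 box [ 0.48753171 -0.05199062] bank via deck [ 0.46683443 -0.05554345] bank [ 0.46747871 -0.05445309] deckleft [ 0.46872222 -0.05521372]
0.19 box [ 0.48900745 -0.05172208] bank via deck [ 0.46838536 -0.05568812] bank [ 0.46806901 -0.05434567] deckleft [ 0.47006549 -0.05421715]
```

```bash
cat >> h.py <<'E'
YB=.172; RB=np.array([[np.cos(YB),-np.sin(YB)],[np.sin(YB),np.cos(YB)]]); BK=np.array([.4675,-.0545]); OFF=np.array([.0013,.00175,.104])
def tipbank():  # tip in bank frame from telemetry
    s=telemetry.get_obs(); t=s['tcp_pos']+rot(s['orientation'])@OFF; return np.r_[RB.T@(t[:2]-BK),t[2]-.0235]
def to(x,y,z): # shares for tip to bank xyz
    M=down(YB); t=np.r_[BK+RB@[x,y],z+.0235]; return delta(t-M@OFF,M)
E
python3 - <<'E'
from h import *
print(tipbank(),to(-.011,.0225,.025),to(-.011,.0225,.0095))
E
```

```text
[0.0220681  0.09457408 0.07241697] (array([-0.2885, -0.132 ,  0.1897]), array([-0.0002, -0.    , -0.0005])) (array([-0.2885, -0.132 ,  0.2517]), array([-0.0002, -0.    , -0.0005]))
```

apply_moves(rows=[[[-0.15,-0.08,0],[0,0,0]],[[-0.288,-0.132,0.1],[0,0,0]],[[-0.288,-0.132,0.19],[0,0,0]],[[-0.288,-0.132,0.23],[0,0,0]],[[-0.288,-0.132,0.238],[0,0,0]],[[-0.288,-0.132,0.238],[0,0,0]]])

```text
clock: 6.0
tcp_pos: [0.452, -0.0359, 0.1412]
orientation: [2.024, 2.403, 0.001]
contact_force: [-0.4, -0.4, -0.3]
grip_width: 0.0075
gripper_force: 68.6
```

```bash
python3 - <<'E'
from h import *
s=telemetry.get_obs(); print(s['clock'],s['contact_force']);w=grab_frame('wrist');b=grab_frame('side')
t=tipbank(); print(t)
t3=np.r_[BK+RB@t[:2],t[2]+.0235]; print('pred tip wrist,side',proj(w,t3,True),proj(b,t3))
for n in range(1,7):
  y=.0225-.009*(n-1); P=[np.r_[BK+RB@[x,y],.0295] for x in(-.0035,.0035)]; print(n,[np.round(proj(w,q,True),1) for q in P])
W=cv2.resize(w['frame'][150:250,205:305],(600,600),interpolation=cv2.INTER_CUBIC); B=cv2.resize(b['frame'][180:240,220:280],(200,200),interpolation=cv2.INTER_CUBIC); B=cv2.copyMakeBorder(B,0,400,0,0,cv2.BORDER_CONSTANT)
cv2.imwrite('pics/i.png',np.hstack([W,B])[:,:,::-1])
E
```

```text
6.0 [-0.37715983 -0.39526192 -0.27804332]
[-0.01019787  0.02201927  0.01386458]
pred tip wrist,side (np.float64(253.11625050196335), np.float64(188.03903677500935)) (np.float64(232.92560101139026), np.float64(204.99565623657614))
1 [array([260.6, 185. ]), array([268.4, 185. ])]
2 [array([260.5, 194.6]), array([268.2, 194.6])]
3 [array([260.4, 204. ]), array([268.1, 203.9])]
4 [array([260.3, 213.1]), array([267.9, 213.1])]
5 [array([260.2, 222.1]), array([267.7, 222.1])]
6 [array([260.1, 230.8]), array([267.6, 230.8])]
```

View pics/i.png

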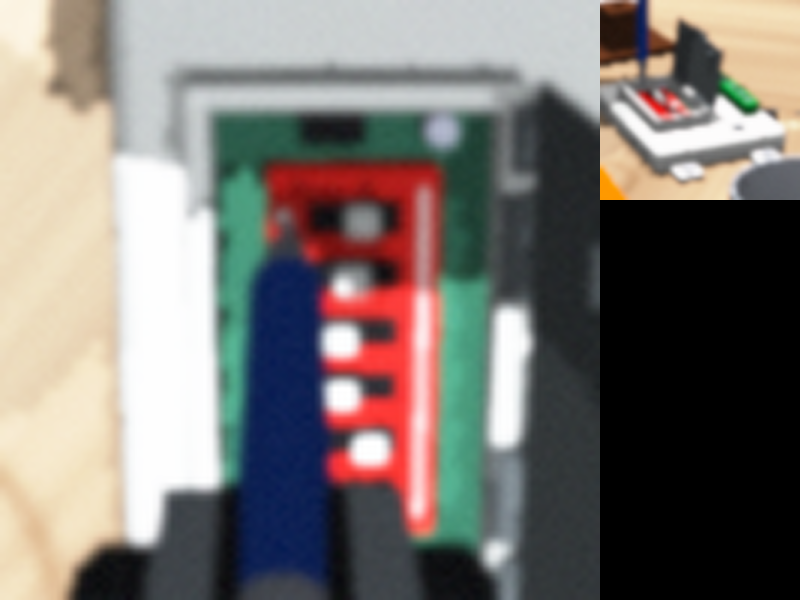

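The picture shows the tip at about px (252.5,185). The red block spans columns 249.5–278.7, and the slots are visible: nubs 1 and 5 are towards on, 2 is about the middle, 3 and 4 are off. The tip's y offset needs refining, so I'll read the pixels there.

```bash
python3 - <<'E'
from h import *
w=grab_frame('wrist'); f=w['frame']
for r in range(178,198): print(r,[tuple(int(x) for x in f[r,c]) for c in range(249,257)])
print('slotdark cols261,271', [(r,int(f[r,260].sum()),int(f[r,271].sum())) for r in range(178,232)])
E
```

```text
178 [(98, 45, 40), (131, 33, 28), (147, 26, 23), (148, 22, 22), (150, 23, 20), (151, 23, 22), (152, 26, 25), (151, 25, 22)]
179 [(107, 45, 38), (148, 32, 30), (164, 26, 21), (171, 29, 26), (171, 26, 23), (172, 28, 28), (169, 25, 24), (172, 30, 29)]
180 [(108, 63, 50), (147, 37, 32), (165, 27, 24), (175, 29, 27), (175, 29, 27), (175, 30, 27), (173, 24, 24), (171, 27, 25)]
181 [(104, 84, 68), (133, 45, 38), (155, 29, 26), (162, 26, 23), (164, 26, 23), (164, 24, 24), (161, 23, 20), (157, 23, 21)]
182 [(98, 94, 75), (117, 45, 37), (136, 27, 24), (142, 23, 22), (142, 23, 22), (144, 24, 23), (141, 24, 25), (128, 18, 15)]
183 [(98, 98, 79), (115, 50, 44), (123, 34, 31), (126, 32, 30), (126, 24, 23), (127, 24, 20), (118, 21, 18), (96, 20, 18)]
184 [(103, 99, 81), (118, 66, 58), (128, 65, 63), (127, 61, 61), (128, 49, 47), (122, 31, 27), (109, 20, 19), (78, 20, 19)]
185 [(116, 103, 86), (127, 79, 72), (129, 93, 93), (129, 96, 97), (125, 70, 70), (120, 38, 37), (107, 20, 20), (72, 17, 16)]
186 [(132, 103, 86), (137, 81, 74), (131, 96, 98), (119, 98, 99), (116, 73, 74), (116, 42, 41), (107, 24,
[... 1558 characters left out ...]
24), (191, 158, 223), (192, 132, 187), (193, 148, 168), (194, 192, 154), (195, 224, 142), (196, 249, 171), (197, 354, 256), (198, 452, 343), (199, 426, 370), (200, 371, 377), (201, 336, 373), (202, 330, 365), (203, 456, 343), (204, 670, 337), (205, 735, 343), (206, 744, 342), (207, 729, 361), (208, 630, 364), (209, 446, 367), (210, 315, 369), (211, 249, 359), (212, 324, 349), (213, 547, 343), (214, 703, 342), (215, 732, 341), (216, 723, 358), (217, 666, 364), (218, 506, 364), (219, 373, 364), (220, 284, 358), (221, 201, 356), (222, 152, 363), (223, 136, 365), (224, 174, 369), (225, 247, 372), (226, 309, 376), (227, 322, 370), (228, 296, 359), (229, 226, 359), (230, 141, 342), (231, 87, 300)]
```

The bright spot at (252,185) is the white dot. The steel tip ends at about row 187.5, as predicted. I'll apply sub-millimetre corrections, then touch down gently to calibrate height.

```bash
sed -i 's/BK=np.array(\[.4675,-.0545\]); OFF=np.array(\[.0013,.00175,.104\])/BK=np.array([.4672,-.0550]); OFF=np.array([.0016,.0012,.104])/' h.py; python3 - <<'E'
from h import *
print(tipbank(),to(-.0105,.0225,.0085),to(-.0105,.0225,.0055))
E
```

```text
[-0.01048342  0.0226841   0.01384026] (array([-0.0007,  0.0004,  0.0214]), array([ 0.0004, -0.0001, -0.0006])) (array([-0.0007,  0.0004,  0.0334]), array([ 0.0004, -0.0001, -0.0006]))
```

apply_moves(rows=[[[0,0,0.01],[0,0,0]],[[0,0,0.02],[0,0,0]],[[0,0,0.024],[0,0,0]],[[0,0,0.024],[0,0,0]]])

```text
clock: 6.65
tcp_pos: [0.4514, -0.0367, 0.1347]
orientation: [-2.026, -2.401, 0.0]
contact_force: [0.1, 0.5, -0.8]
grip_width: 0.0076
gripper_force: 68.6
```

apply_moves(rows=[[[0,0,0.004],[0,0,0]],[[0,0,0.008],[0,0,0]],[[0,0,0.008],[0,0,0]]])

```text
clock: 7.02
tcp_pos: [0.4522, -0.0367, 0.1335]
orientation: [2.025, 2.401, 0.002]
contact_force: [-1.0, 0.1, 7.7]
grip_width: 0.0077
gripper_force: 69.5
```

```bash
python3 - <<'E'
from h import *
s=telemetry.get_obs();print(s['clock'],tipbank(),s['contact_force'])
E
```

```text
7.025 [-0.01026529  0.02216141  0.00597155] [-1.04086167  0.06571146  7.65130004]
```

Contact came at z = 6 mm, so the height calibration is good. Now raise 1.5 mm and push switch 1 on (tool +y).

apply_moves(rows=[[[0,0,-0.007],[0,0,0]],[[0,0.012,-0.007],[0,0,0]],[[0,0.024,-0.007],[0,0,0]],[[0,0.036,-0.007],[0,0,0]],[[0,0.046,-0.007],[0,0,0]],[[0,0.046,-0.007],[0,0,0]]])

```text
clock: 7.78
tcp_pos: [0.4626, -0.0347, 0.1344]
orientation: [-2.025, -2.401, 0.001]
contact_force: [-0.1, 0.8, -0.1]
grip_width: 0.0075
gripper_force: 68.6
```

```bash
python3 - <<'E'
from h import *
s=telemetry.get_obs();print(s['clock'],tipbank(),RB.T@s['contact_force'][:2],s['contact_force'][2])
E
```

```text
7.775 [0.00010971 0.02236296 0.006877  ] [0.07967616 0.79778838] -0.14766751768099096
```

apply_moves(rows=[[[0,0.004,0],[0,0,0]],[[0,0.008,0],[0,0,0]],[[0,0.008,0],[0,0,0]]])

```text
clock: 8.15
tcp_pos: [0.464, -0.0344, 0.1343]
orientation: [-2.025, -2.4, 0.002]
contact_force: [-3.2, -0.6, 0.8]
grip_width: 0.0078
gripper_force: 68.9
```

```bash
python3 - <<'E'
from h import *
s=telemetry.get_obs();print(s['clock'],tipbank(),RB.T@s['contact_force'][:2],s['contact_force'][2])
w=grab_frame('wrist');f=w['frame']
for r in(184,185,186,188): print(r,[int(x.sum()) for x in f[r,246:285]])
E
```

```text
8.15 [0.00141974 0.02244151 0.00681572] [-3.24040177 -0.03056339] 0.8300775911412279
184 [151, 139, 135, 135, 148, 147, 162, 172, 178, 168, 154, 137, 128, 149, 176, 240, 303, 274, 205, 149, 148, 138, 140, 138, 136, 140, 143, 158, 189, 208, 211, 206, 198, 188, 167, 125, 111, 116, 110]
185 [128, 104, 87, 104, 110, 141, 172, 193, 197, 201, 168, 141, 132, 136, 175, 243, 299, 277, 202, 155, 144, 139, 141, 137, 137, 139, 142, 159, 193, 187, 172, 166, 156, 170, 152, 132, 116, 109, 104]
186 [118, 100, 88, 84, 113, 160, 237, 277, 293, 283, 259, 200, 142, 140, 171, 244, 304, 273, 203, 150, 144, 142, 136, 138, 136, 131, 138, 163, 192, 181, 171, 161, 166, 175, 164, 136, 121, 113, 110]
188 [148, 129, 127, 150, 177, 235, 325, 379, 403, 407, 366, 271, 184, 148, 173, 243, 306, 285, 200, 164, 144, 140, 134, 139, 133, 142, 142, 156, 188, 193, 173, 159, 170, 188, 174, 145, 108, 106, 106]
```

Switch 1 is at its stop with 3 N of resistance. Next is switch 3: retract, lift, move 18 mm right and 13.5 mm forward, lower, push.

apply_moves(rows=[[[0,-0.01,0],[0,0,0]],[[0,-0.012,-0.034],[0,0,0]],[[-0.072,-0.054,-0.034],[0,0,0]],[[-0.072,-0.054,-0.034],[0,0,0]],[[-0.072,-0.054,0],[0,0,0]],[[-0.072,-0.054,0],[0,0,0]],[[-0.072,-0.036,0],[0,0,0]],[[-0.072,-0.018,0],[0,0,0]],[[-0.072,-0.006,0],[0,0,0]],[[-0.072,0,0],[0,0,0]]])

```text
clock: 9.45
tcp_pos: [0.467, -0.0521, 0.1342]
orientation: [-2.024, -2.4, 0.002]
contact_force: [-3.4, -1.0, 0.8]
grip_width: 0.0078
gripper_force: 68.9
```

apply_moves(rows=[[[0,0,0],[0,0,0]],[[0,0,0],[0,0,0]]])

```text
clock: 9.7
tcp_pos: [0.467, -0.0521, 0.1343]
orientation: [-2.025, -2.4, 0.001]
contact_force: [-3.3, 0.2, -0.3]
grip_width: 0.0072
gripper_force: 68.8
```

```bash
python3 - <<'E'
from h import *
s=telemetry.get_obs();print(s['clock'],tipbank(),RB.T@s['contact_force'][:2],s['contact_force'][2])
E
```

```text
9.7 [0.00139643 0.00452692 0.00679057] [-3.26874322  0.73147953] -0.27908634930100923
```

Same stop position and force, so that worked. Switch 4 next (9 mm right).

apply_moves(rows=[[[0,-0.01,0],[0,0,0]],[[0,-0.012,-0.034],[0,0,0]],[[-0.036,-0.054,-0.034],[0,0,0]],[[-0.036,-0.054,-0.034],[0,0,0]],[[-0.036,-0.054,0],[0,0,0]],[[-0.036,-0.054,0],[0,0,0]],[[-0.036,-0.036,0],[0,0,0]],[[-0.036,-0.018,0],[0,0,0]],[[-0.036,-0.006,0],[0,0,0]],[[-0.036,0,0],[0,0,0]]])

```text
clock: 10.95
tcp_pos: [0.4686, -0.0609, 0.1342]
orientation: [-2.024, -2.4, 0.002]
contact_force: [-3.9, 0.4, 1.2]
grip_width: 0.0077
gripper_force: 68.9
```

apply_moves(rows=[[[0,0,0],[0,0,0]],[[0,0,0],[0,0,0]]])

```text
clock: 11.2
tcp_pos: [0.4686, -0.061, 0.1343]
orientation: [-2.025, -2.4, 0.001]
contact_force: [-3.3, 0.6, -1.2]
grip_width: 0.0077
gripper_force: 68.8
```

```bash
python3 - <<'E'
from h import *
s=telemetry.get_obs();print(s['clock'],tipbank(),RB.T@s['contact_force'][:2],s['contact_force'][2])
E
```

```text
11.2 [ 0.00147159 -0.00452934  0.00680048] [-3.17463348  1.19286271] -1.2060875669365112
```

Now switch 5, from behind.

apply_moves(rows=[[[0,-0.01,0],[0,0,0]],[[0,-0.012,-0.034],[0,0,0]],[[-0.036,0.034,-0.034],[0,0,0]],[[-0.036,0.034,-0.034],[0,0,0]],[[-0.036,0.034,0],[0,0,0]],[[-0.036,0.034,0],[0,0,0]],[[-0.036,0.016,0],[0,0,0]],[[-0.036,0,0],[0,0,0]],[[-0.036,-0.012,0],[0,0,0]],[[-0.036,-0.012,0],[0,0,0]]])

```text
clock: 12.45
tcp_pos: [0.4679, -0.0703, 0.1347]
orientation: [2.025, 2.401, 0.001]
contact_force: [1.6, 0.1, -0.6]
grip_width: 0.008
gripper_force: 68.6
```

```bash
python3 - <<'E'
from h import *
s=telemetry.get_obs();print(s['clock'],tipbank(),RB.T@s['contact_force'][:2],s['contact_force'][2])
E
```

```text
12.45 [-0.00070217 -0.01353089  0.00717335] [ 1.64251569 -0.16270188] -0.6069871356763692
```

apply_moves(rows=[[[0,-0.005,0],[0,0,0]],[[0,-0.009,0],[0,0,0]],[[0,-0.009,0],[0,0,0]]])

```text
clock: 12.82
tcp_pos: [0.4664, -0.0706, 0.1348]
orientation: [2.025, 2.401, 0.002]
contact_force: [3.7, 0.0, -1.3]
grip_width: 0.0077
gripper_force: 68.9
```

```bash
python3 - <<'E'
from h import *
s=telemetry.get_obs();print(s['clock'],tipbank(),RB.T@s['contact_force'][:2],s['contact_force'][2])
E
```

```text
12.825 [-0.00205861 -0.01363646  0.007262  ] [ 3.69944593 -0.59493051] -1.290963329019417
```

At the stop. Switch 6 next.

apply_moves(rows=[[[0,0.01,0],[0,0,0]],[[0,0.012,-0.034],[0,0,0]],[[-0.036,0.055,-0.034],[0,0,0]],[[-0.036,0.055,-0.034],[0,0,0]],[[-0.036,0.055,0],[0,0,0]],[[-0.036,0.055,0],[0,0,0]],[[-0.036,0.036,0],[0,0,0]],[[-0.036,0.018,0],[0,0,0]],[[-0.036,0.005,0],[0,0,0]],[[-0.036,0,0],[0,0,0]]])

```text
clock: 14.08
tcp_pos: [0.468, -0.0794, 0.1349]
orientation: [2.024, 2.4, 0.003]
contact_force: [4.8, 0.6, -2.6]
grip_width: 0.0077
gripper_force: 68.9
```

apply_moves(rows=[[[0,0,0],[0,0,0]],[[0,0,0],[0,0,0]]])

```text
clock: 14.32
tcp_pos: [0.4679, -0.0795, 0.1348]
orientation: [2.025, 2.401, 0.001]
contact_force: [5.8, 1.2, -0.9]
grip_width: 0.0077
gripper_force: 69.0
```

```bash
python3 - <<'E'
from h import *
s=telemetry.get_obs();print(s['clock'],tipbank(),RB.T@s['contact_force'][:2],s['contact_force'][2])
E
```

```text
14.325 [-0.00211498 -0.02265803  0.00729017] [5.92798725 0.17300547] -0.9086175358958224
```

Now switch 2 (36 mm to the left).

apply_moves(rows=[[[0,0.01,0],[0,0,0]],[[0,0.012,-0.04],[0,0,0]],[[0.144,0.055,-0.04],[0,0,0]],[[0.144,0.055,-0.034],[0,0,0]],[[0.144,0.055,0],[0,0,0]],[[0.144,0.055,0],[0,0,0]],[[0.144,0.036,0],[0,0,0]],[[0.144,0.018,0],[0,0,0]],[[0.144,0.005,0],[0,0,0]],[[0.144,0,0],[0,0,0]]])

```text
clock: 15.58
tcp_pos: [0.462, -0.0441, 0.135]
orientation: [2.024, 2.4, 0.003]
contact_force: [3.4, -0.2, -1.6]
grip_width: 0.0076
gripper_force: 68.8
```

apply_moves(rows=[[[0,0,0],[0,0,0]],[[0,0,0],[0,0,0]]])

```text
clock: 15.82
tcp_pos: [0.4619, -0.044, 0.1348]
orientation: [2.025, 2.401, 0.001]
contact_force: [4.3, 0.9, -0.7]
grip_width: 0.0078
gripper_force: 69.0
```

```bash
python3 - <<'E'
from h import *
s=telemetry.get_obs();print(s['clock'],tipbank(),RB.T@s['contact_force'][:2],s['contact_force'][2])
E
```

```text
15.825 [-0.00194846  0.01330397  0.00732569] [4.41701203 0.0973703 ] -0.6768499557802012
```

apply_moves(rows=[[[0,0.01,0],[0,0,0]],[[0,0.01,-0.1],[0,0,0]],[[0.04,-0.06,-0.1],[0,0,0]],[[0.084,-0.112,-0.1],[0,0,0]],[[0.084,-0.112,-0.1],[0,0,0]]])

```text
clock: 16.45
tcp_pos: [0.4278, -0.0277, 0.1589]
orientation: [-2.022, -2.4, 0.003]
contact_force: [-0.5, -0.3, -0.1]
grip_width: 0.0075
gripper_force: 68.6
```

```bash
python3 - <<'E'
from h import *
w=grab_frame('wrist'); print(tipbank(), telemetry.get_obs()['clock'])
P=lambda x,y,z=.0342: np.array(proj(w,np.r_[BK+RB@[x,y],z],True))
print([P(-.0035,.0225-.009*n).round(1) for n in range(6)])
c=P(0,0); r0,c0=int(c[1])-45,int(c[0])-30
# nub: bright along slot rows
f=w['frame'].sum(2)
for n in range(6):
  q=[P(x/1000,.0225-.009*n,.0335) for x in np.arange(-7,7.6,1)]
  print(n+1,[int(f[int(round(v)),int(round(u))]) for u,v in q])
cv2.imwrite('pics/j.png',cv2.resize(w['frame'][r0:r0+90,c0-30:c0+60],(600,600),interpolation=cv2.INTER_CUBIC)[:,:,::-1])
E
```

```text
[-0.03203515  0.03476792  0.03172175] 16.5
[array([283.8, 194.1]), array([283.5, 203. ]), array([283.2, 211.7]), array([282.9, 220.3]), array([282.5, 228.6]), array([282.2, 236.8])]
1 [265, 207, 192, 194, 196, 192, 213, 362, 605, 732, 756, 751, 692, 519, 459]
2 [589, 737, 758, 759, 759, 742, 580, 299, 214, 203, 205, 202, 242, 320, 386]
3 [220, 181, 175, 181, 177, 183, 266, 555, 737, 756, 758, 755, 730, 591, 457]
4 [312, 233, 213, 207, 208, 215, 231, 353, 622, 746, 759, 759, 750, 695, 529]
5 [483, 678, 742, 753, 750, 721, 528, 276, 212, 221, 219, 229, 261, 335, 395]
6 [591, 727, 751, 753, 750, 709, 513, 277, 210, 210, 208, 234, 234, 287, 353]
```

View pics/j.png

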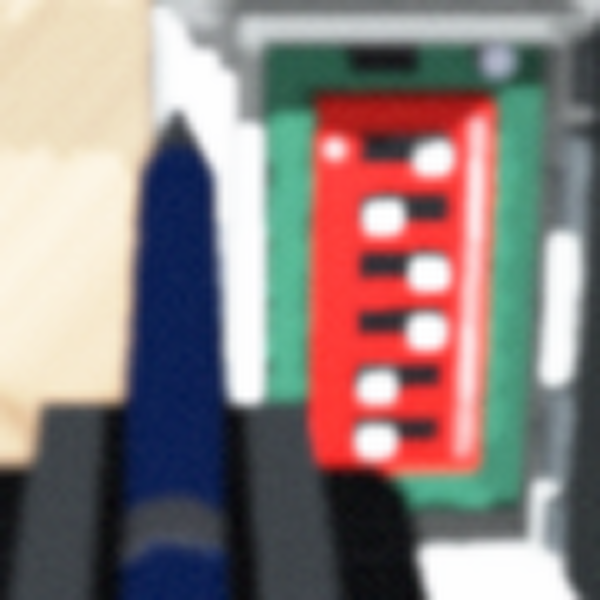

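The picture shows nubs 1, 3 and 4 at the right (white-line) side and 2, 5 and 6 at the left, with the white dot by switch 1. That is the correct code. Now to the cover: go over it, get behind it, and sweep it shut with the pen.

apply_moves(rows=[[[0,0,-0.1],[0,0,0]],[[0,0,-0.2],[0,0,0]],[[-0.07,0.1,-0.2],[0,0,0]],[[-0.139,0.24,-0.2],[0,0,0]],[[-0.139,0.38,-0.2],[0,0,0]],[[-0.139,0.38,-0.2],[0,0,0]],[[-0.139,0.38,-0.1],[0,0,0]],[[-0.139,0.38,-0.05],[0,0,0]],[[-0.139,0.38,-0.05],[0,0,0]]])

```text
clock: 17.62
tcp_pos: [0.5283, -0.0466, 0.1712]
orientation: [-2.025, -2.4, 0.003]
contact_force: [0.3, 0.1, -1.3]
grip_width: 0.0081
gripper_force: 68.6
```

```bash
python3 - <<'E'
from h import *
s=telemetry.get_obs();t=tipbank()*1000;print(s['clock'],t,s['contact_force'])
for th in(2.2,1.9,1.6,1.3,1.0,.75,.5,.3,.15,0,-.05):
  x=25-40*np.cos(th)+4*np.sin(th); z=12.5+40*np.sin(th)+4*np.cos(th)
  print(th,round(x,1),round(z,1),'share y',round((x-t[0])/250,3),'z',round(-(z-t[2])/250,3))
E
```

```text
17.625 [62.61100179 -0.58096426 43.71874746] [ 0.26933133  0.14685566 -1.26421193]
2.2 51.8 42.5 share y -0.043 z 0.005
1.9 41.7 49.1 share y -0.084 z -0.021
1.6 30.2 52.4 share y -0.13 z -0.035
1.3 18.2 52.1 share y -0.178 z -0.034
1.0 6.8 48.3 share y -0.223 z -0.018
0.75 -1.5 42.7 share y -0.257 z 0.004
0.5 -8.2 35.2 share y -0.283 z 0.034
0.3 -12.0 28.1 share y -0.299 z 0.062
0.15 -14.0 22.4 share y -0.306 z 0.085
0 -15.0 16.5 share y -0.31 z 0.109
-0.05 -15.1 14.5 share y -0.311 z 0.117
```

apply_moves(rows=[[[0,-0.043,0.005],[0,0,0]],[[0,-0.084,-0.02],[0,0,0]],[[0,-0.13,-0.035],[0,0,0]],[[0,-0.178,-0.034],[0,0,0]],[[0,-0.223,-0.018],[0,0,0]],[[0,-0.257,0.004],[0,0,0]],[[0,-0.283,0.034],[0,0,0]],[[0,-0.299,0.062],[0,0,0]],[[0,-0.306,0.085],[0,0,0]],[[0,-0.31,0.1],[0,0,0]]])

```text
clock: 18.88
tcp_pos: [0.4529, -0.0594, 0.1465]
orientation: [-2.025, -2.401, 0.001]
contact_force: [-0.8, -0.8, 0.2]
grip_width: 0.0078
gripper_force: 68.7
```

apply_moves(rows=[[[0,0,0.005],[0,0,0]],[[0,0,0.01],[0,0,0]],[[0,0,0.014],[0,0,0]],[[0,0,0.018],[0,0,0]],[[0,0,0.018],[0,0,0]]])

```text
clock: 19.5
tcp_pos: [0.4534, -0.0595, 0.1428]
orientation: [2.025, 2.401, 0.001]
contact_force: [-0.7, 0.0, 3.2]
grip_width: 0.008
gripper_force: 69.0
```

```bash
python3 - <<'E'
from h import *
s=telemetry.get_obs();t=tipbank()*1000;print(s['clock'],t,s['contact_force'])
w=grab_frame('wrist'); f=w['frame']
for y in(.04,.035,.025,.015,.005): print([tuple(int(k) for k in f[int(round(v)),int(round(u))]) for u,v in[proj(w,np.r_[BK+RB@[x,y],.062],True) for x in(-.024,-.02,-.01,0,.01,.02)]])
E
```

```text
19.5 [-13.08838141  -0.44861854  15.29720237] [-0.6777185   0.01616306  3.1604472 ]
[(80, 89, 93), (83, 90, 94), (81, 88, 94), (84, 91, 94), (84, 91, 97), (74, 81, 85)]
[(80, 88, 91), (82, 91, 95), (83, 88, 92), (81, 88, 94), (82, 89, 94), (118, 123, 124)]
[(81, 90, 92), (81, 87, 91), (81, 87, 92), (81, 90, 93), (82, 91, 94), (70, 77, 82)]
[(77, 86, 89), (75, 83, 87), (78, 84, 89), (77, 85, 89), (79, 87, 90), (170, 174, 175)]
[(139, 150, 157), (137, 149, 156), (52, 57, 59), (53, 57, 61), (79, 88, 93), (154, 160, 162)]
```

The cover is shut: the tip rests on its top at z = 15.3 mm with 3 N of press, and grey plate fills the area. Now lift and return over the socket.

```bash
python3 - <<'E'
from h import *
s=telemetry.get_obs(); M=rot(s['orientation'])
print('rows',delta((.4635,.1355,.21),down(.17)))
E
```

```text
rows (array([ 0.7618,  0.1713, -0.2686]), array([ 0.0002, -0.    , -0.0002]))
```

apply_moves(rows=[[[0,0,-0.12],[0,0,0]],[[0,0.02,-0.268],[0,0,0]],[[0.2,0.05,-0.268],[0,0,0]],[[0.4,0.1,-0.268],[0,0,0]],[[0.6,0.15,-0.268],[0,0,0]],[[0.762,0.171,-0.268],[0,0,0]],[[0.762,0.171,-0.268],[0,0,0]],[[0.762,0.171,-0.268],[0,0,0]]])

```text
clock: 20.55
tcp_pos: [0.4629, 0.1348, 0.2093]
orientation: [2.026, 2.401, -0.001]
contact_force: [-1.2, -0.3, -0.5]
grip_width: 0.0071
gripper_force: 68.7
```

```bash
python3 - <<'E'
from h import *
w=grab_frame('wrist'); s=telemetry.get_obs(); p=s['tcp_pos']; M=rot(s['orientation']); t=p+M@OFF; print(s['clock'],p,'tip',t,'px',proj(w,t,True),'orig socket px',proj(w,(.4649,.1369,.05),True),proj(w,(.465,.1397,.05),True))
f=w['frame'].astype(int)
for r in range(158,194): print(r,' '.join('%3d'%f[r,c].sum() for c in range(238,274)))
b=grab_frame('scene');c=f[176:200,246:262]
E
```

```text
20.6 [0.4630075  0.1342821  0.20938578] tip [0.46388674 0.13600647 0.10538456] px (np.float64(252.40357510109504), np.float64(187.95649042901312)) orig socket px (np.float64(253.4339910209514), np.float64(172.03689467922044)) (np.float64(253.9842625674562), np.float64(169.4874752342707))
158 112 119 114 111 122 127 127 121 127 137 132 121 118 124 141 132 132 144 143 151 150 142 127 142 135 132 126 127 122 125 127 120 128 126 120 123
159 130 128 127 136 130 140 125 135 124 128 127 124 121 128 125 144 137 145 139 141 136 143 133 134 130 131 139 128 129 131 119 125 128 121 123 131
160 132 130 132 137 136 138 136 130 130 128 128 128 123 126 136 131 145 142 144 141 140 149 134 142 135 139 137 123 130 124 118 123 123 122 125 125
161 135 136 132 127 136 133 132 134 130 134 133 126 121 131 132 142 138 140 146 142 143 143 135 132 133 127 130 129 125 117 123 119 127 127 124 119
162 129 131 133 134 135 126 134 138 131 135 133 127 126 124 131 143 136 142 135 144 137 143 137 136 129 139 132 133 129 131 113 130 126 123 122 121
163 132 126 128 127 129 134 134 139 133 137 132 124 120 127 125 135 142
[... 3816 characters left out ...]
 342 341 308 252 205 188 208 286 382 447 493 529 550 559 561 563 575 582 583 594 598 608 606 613 617 628 630
190 617 555 469 421 417 429 451 471 484 494 488 411 295 211 188 208 302 450 528 582 599 611 610 611 614 610 616 620 621 626 625 627 618 623 627 631
191 633 612 594 583 581 580 589 598 594 588 536 415 278 200 181 185 272 423 547 598 612 615 621 624 619 617 622 624 621 624 625 621 622 622 626 629
192 645 641 638 633 639 637 633 639 630 598 504 348 228 174 168 169 217 356 507 587 608 616 616 615 622 621 621 620 620 624 632 627 628 624 622 618
193 639 642 646 643 644 648 643 645 622 544 409 263 169 140 130 144 170 276 435 558 606 615 614 615 619 624 623 622 623 625 624 627 623 629 623 622
```

The hole is dark over columns 248.5–259.5 and rows 167–178, so its centre is about (254,172). That agrees with the original pen position. Inserting.

apply_moves(rows=[[[0.002,0.005,0.08],[0,0,0]],[[0.002,0.005,0.16],[0,0,0]],[[0.002,0.005,0.2],[0,0,0]],[[0.002,0.005,0.24],[0,0,0]],[[0.002,0.005,0.27],[0,0,0]],[[0.002,0.005,0.29],[0,0,0]],[[0.002,0.005,0.29],[0,0,0]]])

```text
clock: 21.52
tcp_pos: [0.4642, 0.1362, 0.1369]
orientation: [-2.025, -2.401, 0.001]
contact_force: [-1.1, 0.3, -0.3]
grip_width: 0.0077
gripper_force: 68.7
```

apply_moves(rows=[[[0,0,0.015],[0,0,0]],[[0,0,0.03],[0,0,0]],[[0,0,0.045],[0,0,0]],[[0,0,0.06],[0,0,0]],[[0,0,0.066],[0,0,0]],[[0,0,0.066],[0,0,0]]])

```text
clock: 22.28
tcp_pos: [0.4643, 0.1362, 0.1204]
orientation: [-2.026, -2.401, 0.0]
contact_force: [-0.3, -1.2, -0.3]
grip_width: 0.0077
gripper_force: 68.7
```

apply_moves(rows=[[[0,0,0.006],[0,0,0]],[[0,0,0.006],[0,0,0]]])

```text
clock: 22.52
tcp_pos: [0.4642, 0.1363, 0.119]
orientation: [-2.026, -2.401, -0.0]
contact_force: [-0.1, -0.4, 0.0]
grip_width: 0.0078
gripper_force: 68.7
```

apply_moves(rows=[[[0,0,0],[0,0,0]],[[0,0,0],[0,0,0]],[[0,0,0],[0,0,0]],[[0,0,0],[0,0,0]],[[0,0,0],[0,0,0]]], jaw=0.2)

```text
clock: 23.15
tcp_pos: [0.4642, 0.1363, 0.1191]
orientation: [-2.026, -2.401, -0.0]
contact_force: [-0.1, -0.2, 0.4]
grip_width: 0.0516
gripper_force: 0.0
```

apply_moves(rows=[[[0,0,-0.1],[0,0,0]],[[0,0,-0.25],[0,0,0]],[[0,0,-0.45],[0,0,0]],[[0.1,0,-0.5],[0,0,0]],[[0.1,0,-0.5],[0,0,0]],[[0.1,0,-0.5],[0,0,0]]])

```text
clock: 23.9
tcp_pos: [0.4596, 0.1601, 0.2433]
orientation: [-2.026, -2.401, 0.002]
contact_force: [-0.3, -0.2, 0.4]
grip_width: 0.051
gripper_force: 0.0
```

```bash
python3 - <<'E'
from h import *
s=telemetry.get_obs(); print(s['clock'],s['tcp_pos'],s['contact_force'])
w=grab_frame('wrist');a=grab_frame('scene');b=grab_frame('side')
for n,g,k in(('w',w,True),('a',a,False),('b',b,False)):
  f=g['frame'].astype(int); m=(f[:,:,2]>f[:,:,0]+30)&(f[:,:,2]>f[:,:,1]+20)
  P=np.array(proj(g,(.464,.138,.158),k)); Q=np.array(proj(g,(.465,.138,.05),k)); print(n,'pred top',P.round(1),'mouth',Q.round(1))
  lo=np.minimum(P,Q)-14; hi=np.maximum(P,Q)+14
  v,u=np.nonzero(m); s_=(u>lo[0])&(u<hi[0])&(v>lo[1])&(v<hi[1]); u=u[s_];v=v[s_]
  for r in (v.min(),v.max()): print(r,u[abs(v-r)<=1].mean().round(1))
f=a['frame'].astype(int)
E
```

```text
23.9 [0.45956468 0.16006725 0.24325821] [-0.26757176 -0.23656176  0.39305007]
w pred top [251.9 221.4] mouth [252.8 185.3]
183 252.8
227 252.9
a pred top [235.6 178.5] mouth [236.2 212.9]
181 239.0
214 237.8
b pred top [224.6 147.4] mouth [225.2 180.6]
151 225.5
181 225.0
```

```bash
python3 - <<'E'
from h import *
for n,fn in(('scene','a.png'),('side','b.png')):
  new=grab_frame(n)['frame'].astype(int); old=cv2.imread('pics/'+fn)[:,:,::-1].astype(int)
  for f in(old,new):
    m=(f[:,:,2]>f[:,:,0]+30)&(f[:,:,2]>f[:,:,1]+20); m=m[140:225,215:250]; v,u=np.nonzero(m); print(n,v.min()+140,v.max()+140,[round(u[abs(v-r)<=1].mean()+215,1) for r in(v.min(),v.max())])
  d=(abs(new-old).sum(2)>90).astype(np.uint8); k,_,st,_=cv2.connectedComponentsWithStats(d)
  print([list(map(int,x)) for x in st[1:] if x[4]>25])
E
```

```text
scene 181 214 [np.float64(236.8), np.float64(237.0)]
scene 181 214 [np.float64(238.7), np.float64(237.8)]
[[192, 0, 10, 16, 77], [351, 0, 49, 64, 1241], [450, 0, 16, 31, 127], [0, 19, 14, 5, 32], [0, 35, 20, 7, 57], [452, 34, 11, 12, 58], [389, 70, 89, 185, 2775], [319, 74, 37, 20, 105], [445, 76, 14, 20, 157], [209, 78, 34, 12, 103], [448, 98, 19, 29, 175], [209, 105, 29, 27, 153], [336, 108, 43, 115, 2148], [380, 111, 3, 24, 38], [240, 115, 7, 24, 92], [456, 127, 4, 18, 42], [0, 129, 9, 7, 27], [218, 138, 9, 8, 65], [229, 138, 10, 16, 122], [0, 151, 55, 67, 1454], [277, 178, 39, 33, 590], [239, 181, 2, 28, 56], [235, 182, 3, 26, 48], [380, 196, 58, 71, 1297], [178, 214, 62, 29, 997], [363, 227, 9, 18, 117], [214, 241, 67, 65, 2098], [298, 295, 59, 19, 520], [6, 299, 271, 45, 7655], [300, 330, 31, 17, 329], [335, 342, 8, 9, 41], [341, 352, 36, 9, 156]]
side 151 181 [np.float64(225.2), np.float64(225.3)]
side 151 181 [np.float64(225.5), np.float64(225.0)]
[[10, 0, 86, 122, 4275], [129, 0, 36, 98, 1775], [143, 0, 23, 20, 187], [190, 0, 53, 119, 2551], [46, 7, 12, 8, 40], [47, 93, 25, 49, 611], [86, 137, 4, 15, 45], [21, 146, 13, 4, 28], [41, 149, 13, 9, 72], [99, 149, 83, 51, 1147], [15, 158, 11, 12, 38], [198, 174, 27, 13, 230], [225, 177, 33, 40, 643], [129, 187, 78, 20, 834], [89, 203, 10, 6, 46], [96, 205, 28, 16, 243]]
```

The pen sits at its original height and is upright. The cover has changed to shut, and the mill, shaker, mug and remote areas are unchanged.

```bash
python3 -c "
from bench import job; print(job.hand_in())"
```

```text
the job is handed in; nothing more can be done
None
```

The job is handed in at about 24 s of the 69 s allowed: switches 1, 3 and 4 are on and 2, 5 and 6 off, the cover is shut, the pen is upright back in its socket, and the mill, shaker, mug and remote look unmoved in the camera images. I have no verdict: the hand-in call returned no result.

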